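# Set the grinder's tool rest to the gauge line and lock it

### The arm

A 6-joint arm with a two-finger parallel gripper is mounted at the origin on a cart in front of the work surface, level with it; the furniture and walls round the work are solid. World frame = base frame: x ahead of the robot, y to its left, z up, the work surface at z = 0. Lengths are in m, angles in rad, forces in N, time in s.
With the tool pointing down it reaches from about 0.375 to 0.975 m from the base axis. Payload 3.8 kg.
Tool frame: the origin (TCP) lies midway between the tips of the shut fingers; the grasp point (between the pads) lies 19 mm behind it; x points along the fingers, y is the direction in which the jaws open and shut, and the axes are right-handed (so a half turn about x gives the same grasp; the last joint's range is limited). The gripper opens to 88 mm and grips with 3 to 60 N. Pads are 18 mm wide; open, the fingers measure 123 mm over their backs; the gripper's body (75 mm by 187 mm) begins 45 mm behind the grasp point.
Start: joints at [1.17, 0.264, 1.604, -0, 1.274, -0.037], TCP at [0.24, 0.631, 0.239] pointing down, gripper open.
Joint ranges: [-2.63, 2.63], [-0.94, 2.18], [0.31, 2.57], [-1.31, 4.45], [0, 2.66], [-2.55, 2.55]. Speed limits (rad/s): [2.57, 2.57, 3.14, 3.14, 3.14, 3.14].

### API

Orientations are given as a rotation vector (axis times angle).
In Python, from cell import manip, inverse_kinematics, cams, order gives the robot as it stands. Calls block until the motion is done:
- manip.move_pose(position, orientation): joint-space move of the TCP to a pose.
- manip.move_linear(position, rate=0.15, rot=None): straight line of the TCP; rot=None keeps the orientation; rate is the mean speed in m/s.
- manip.set_joints(angles): joint-space move.
- manip.set_gripper(opening, force=None): finger opening in m; force is the grip in N (None keeps the last); returns when the fingers have stopped.
- manip.dwell(seconds).
- inverse_kinematics(position, orientation): joint angles nearest the present ones, or None.
- manip.state(): the state.
- cams.capture(name): name is "side" or "top" or "wrist"; returns a dict with "image" (480x640x3 uint8, blue, green, red), "z_map" (480x640 float32, m along the optical axis (not along the pixel's ray), 0 where there is no reading), "intrinsics" (3x3 intrinsics, pixels), "position" and "orientation" of the camera in the world; the wrist camera has in their place "T_tool_cam" (4x4, takes a point from camera to tool coordinates, whose origin is the TCP and whose axes are the tool frame's). Camera axes: x right, y down, z forward; pixel columns grow to the right and rows downward; lengths in m; the calibration is good to about 2 mm. A picture is of the moment at which its call begins: read the wrist's pose just before it.
A pose or a line that the arm cannot do raises manip.IKError and nothing moves.
- order.close_job(): hands the job in, once; it reports no verdict.
The state is a dict: "clock": time; "joint_pos": joint angles; "joint_velocities": joint speeds; "tau": joint torques, N m; "tool_pos": TCP position; "tcp_rot": TCP orientation; "contact_force": force on the tool from outside, world axes, zero at the start; "moment": the same for the moment, N m; "gripper_width": finger opening in m.
Only numpy, scipy, OpenCV 4.12 (cv2) and the standard library are available. Lean on these libraries where they do the work, as an engineer would, in place of code of your own. Each camera call takes 0.05 s, during which the arm holds its last target.

### The job

The tool rest of the bench grinder stands too far from the stone. With a fingertip pressed lightly on top of the knurled thumbwheel, roll the wheel until the rest's edge is level with the line scribed on the steel ear beside it (3 mm short of the stone), then push the clamp lever round to its stop to lock the rest. Press and push only, without force: do not push on the rest itself, and leave the loose things on the bench where they lie.

Things in the scene. Friction and masses are not known exactly. Their poses are not given: they have to be found in the camera images.
- grinder: bench grinder bolted down, grey, 280 mm wide, 195 high. Origin under the middle of its foot, on the bench; x axis to its back, away from the robot (turned up to 0.2 rad), y to its left. Stone (125 mm diameter) at its right end, y = -122 mm; wire wheel at the left end. The rest's grey housing stands before the stone: x -180 to -110, y -181 to -106 mm, flat top 96 mm above the bench
- thumbwheel (a joint): angle (rad) of the knurled wheel, 60 mm diameter, 16 mm wide, axle along the grinder's y, its top 12 mm standing out of the housing. Grows as its top rolls towards the stone (grinder's +x); this drives the rest towards the stone by rack and pinion, 5 mm a radian; reversible. Turns with about 1 N at the rim: a light press (3 to 20 N) is enough. Stays where it is left
- wheel_top (a point): highest point of the thumbwheel, middle of its width, 108 mm above the bench; fixed to the grinder. Within 30 mm of it nothing but the lever stands higher
- tool_rest (a joint): travel (m) of the tool rest towards the stone: 0 = fully back, 17 mm from the stone; 0.014 = edge on the gauge line, 3 mm from the stone
- rest_edge (a point): left end of the rest's straight edge that faces the stone, on its top face (106 mm above the bench). The rest is a flat steel plate, 32 x 46 x 6 mm, that slides between housing and stone; axes as the grinder's
- gauge_line (a point): end, next to the rest, of the dark line scribed across the top of the fixed steel ear beside the rest's left end (106 mm above the bench), 3 mm in front of the stone; axes as the grinder's. The rest's edge is level with it when both have the same x in the grinder's frame
- clamp_lever (a joint): angle (rad) of the clamp lever about a vertical axis: 0 = loose, it points to the robot (-x of the grinder) turned 0.61 rad out to the grinder's right; grows as it swings outwards (anticlockwise from above); 1.25 = stop, locked, it points out to the grinder's right (-y), 0.29 rad past square. About 1 N at the tip moves it; it stays where left
- lever_tip (a point): end of the lever's black round handle (15 mm thick, 22 mm long plus rounded ends, level, its axis 118 mm above the bench); 62 mm from the pivot
- lever_pivot (a point): point on the lever's pivot axis at the height of the handle's axis, fixed to the grinder
- cold_chisel: bystander: cold chisel 192 x 22 x 17 mm lying in front of the grinder
- screwdriver_black: bystander: screwdriver with black handle 192 x 28 x 29 mm
- wrench_13: bystander: spanner 166 x 25 x 8 mm
- marker: bystander: marker pen 131 x 18 x 17 mm
- tape_measure: bystander: tape measure 38 x 87 x 66 mm
- caliper: bystander: sliding caliper 210 x 65 x 12 mm

How it is judged:
By the outcome, as a careful person would: the job done as asked, in the order asked, and still so for the second after the job is handed in, with the robot touching nothing.
It also fails if it takes over 48 s, if anything falls off the work surface, if the arm or the gripper's body presses on something with over 40 N, if the wrist force passes 120 N, or if a joint passes its speed limit or range.

## Working session

There is one attempt and no reset: what is moved stays moved. The work goes in short steps, each a Python script; the robot and the scene stay as the last script left them, time stands still between calls to the robot, and variables do not carry over. Pictures are saved under pics/ and viewed, and the job is handed in when it is done.

```bash
ls; mkdir -p pics
python3 - <<'E'
from cell import manip, cams
import cv2,numpy as np
s=manip.state(); print(s['clock'],s['tool_pos'],s['tcp_rot'],s['contact_force'])
for n in ['side','top','wrist']:
    c=cams.capture(n); cv2.imwrite(f'pics/a_{n}.png',c['image']); np.savez(f'pics/a_{n}.npz',**c)
    print(n,c['intrinsics'].tolist(),c.get('position'),c.get('orientation'),c.get('T_tool_cam'))
E
```

```text
pics
0.0 [0.23990999 0.63017122 0.23739454] [ 0.28375078  1.55237444 -0.2871784 ] [-0.57874096 -0.11297118  0.23982023]
side [[453.7806058643949, 0.0, 315.0752835468057], [0.0, 453.7806058643949, 242.49284554367338], [0.0, 0.0, 1.0]] [ 0.09001057 -0.82034724  0.80444295] [-2.16689009  0.5543011  -0.24216388] None
top [[485.83602042226875, 0.0, 321.5472444089289], [0.0, 485.83602042226875, 236.86301985392996], [0.0, 0.0, 1.0]] [0.32900599 0.00698905 1.15578979] [-2.14022827  2.12886129 -0.23977323] None
wrist [[335.32660657465914, 0.0, 319.5252896142198], [0.0, 335.32660657465914, 239.01271859715612], [0.0, 0.0, 1.0]] None None [[-7.04936190e-04 -2.63248778e-01  9.64727725e-01 -1.46232557e-01]
 [ 9.99999742e-01 -5.02875815e-05  7.16987649e-04  1.43643683e-03]
 [-1.40232298e-04  9.64727982e-01  2.63248746e-01 -6.72606106e-02]
 [ 0.00000000e+00  0.00000000e+00  0.00000000e+00  1.00000000e+00]]
```

View pics/a_top.png

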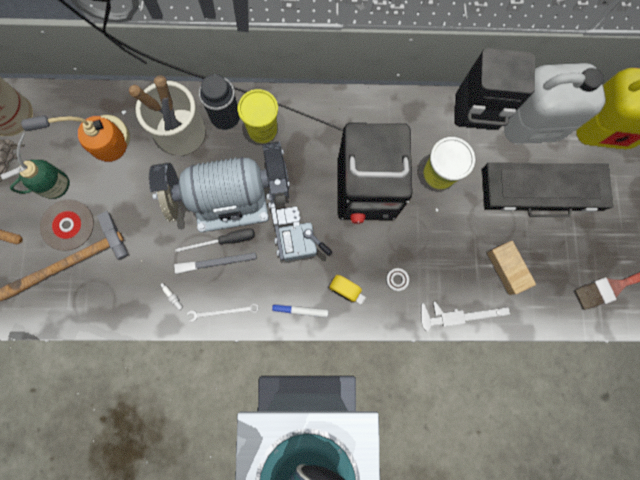

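View pics/a_side.png

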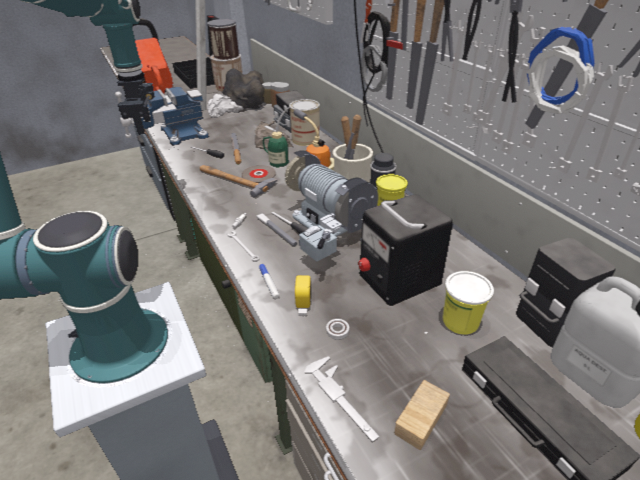

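View pics/a_wrist.png

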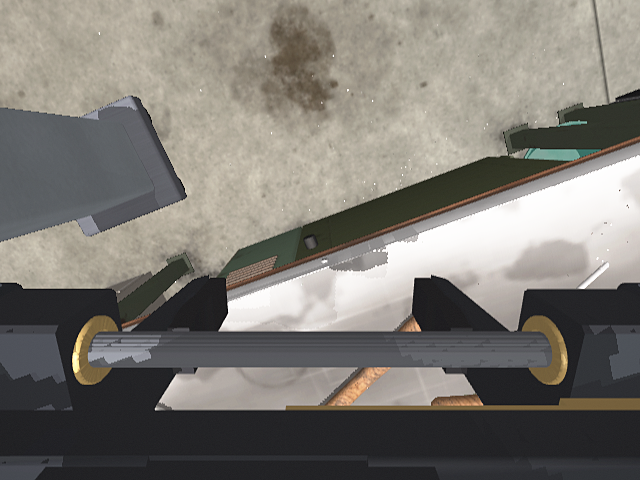

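The top view shows the grinder at about (225,190), the rest housing at about (295,238) and the black lever at about (322,248). I'll zoom in there.

```bash
cat > h.py <<'E'
import numpy as np,cv2
from scipy.spatial.transform import Rotation as R
def load(n): return dict(np.load(f'pics/{n}.npz'))
def cam(c,T=None):
    if T is None: return R.from_rotvec(c['orientation']).as_matrix(), c['position']
    M=T@c['T_tool_cam']; return M[:3,:3],M[:3,3]
def tool(p,r):
    T=np.eye(4);T[:3,:3]=R.from_rotvec(r).as_matrix();T[:3,3]=p;return T
def ray(c,u,v,z,T=None):
    A,p=cam(c,T);d=A@np.linalg.solve(c['intrinsics'],[u,v,1.]);return p+d*(z-p[2])/d[2]
def pts(c,T=None):
    A,p=cam(c,T);h,w=c['z_map'].shape;u,v=np.meshgrid(np.arange(w),np.arange(h))
    P=np.stack([u,v,np.ones_like(u)],-1)@np.linalg.inv(c['intrinsics']).T*c['z_map'][...,None]
    return P@A.T+p
E
python3 - <<'E'
from h import *
c=load('a_top'); im=c['image'][130:280,140:350]
cv2.imwrite('pics/b.png',cv2.resize(im,None,fx=3.8,fy=3.8,interpolation=cv2.INTER_CUBIC))
c2=load('a_side');im=c2['image'][145:280,270:450]
cv2.imwrite('pics/b2.png',cv2.resize(im,None,fx=4.4,fy=4.4,interpolation=cv2.INTER_CUBIC))
P=pts(c)
for u,v in [(285,250),(305,250),(300,235),(322,246),(292,214),(277,170),(220,180),(250,300)]: print(u,v,P[v,u].round(3))
E
```

```text
285 250 [0.505 0.054 0.097]
305 250 [0.506 0.01  0.096]
300 235 [0.54  0.021 0.093]
322 246 [ 0.51  -0.027  0.125]
292 214 [0.584 0.039 0.107]
277 170 [0.657 0.069 0.191]
220 180 [0.641 0.189 0.171]
250 300 [ 0.401  0.139 -0.003]
```

View pics/b.png

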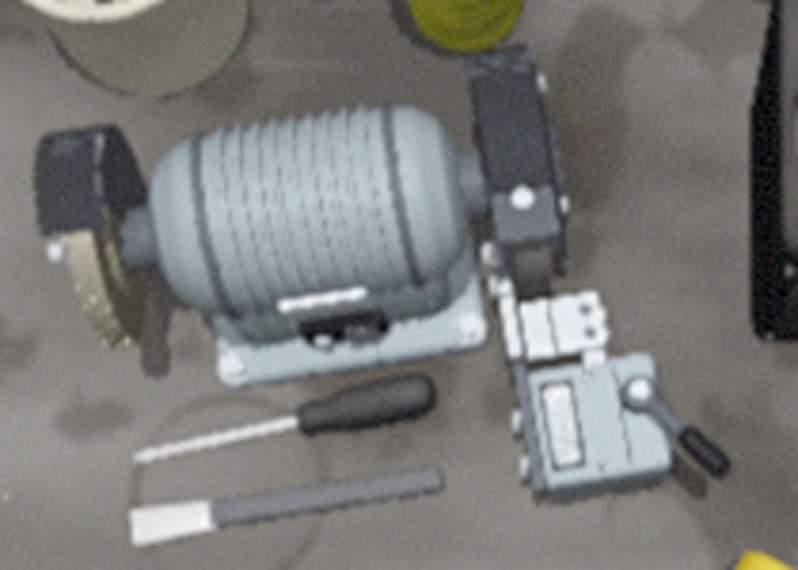

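View pics/b2.png

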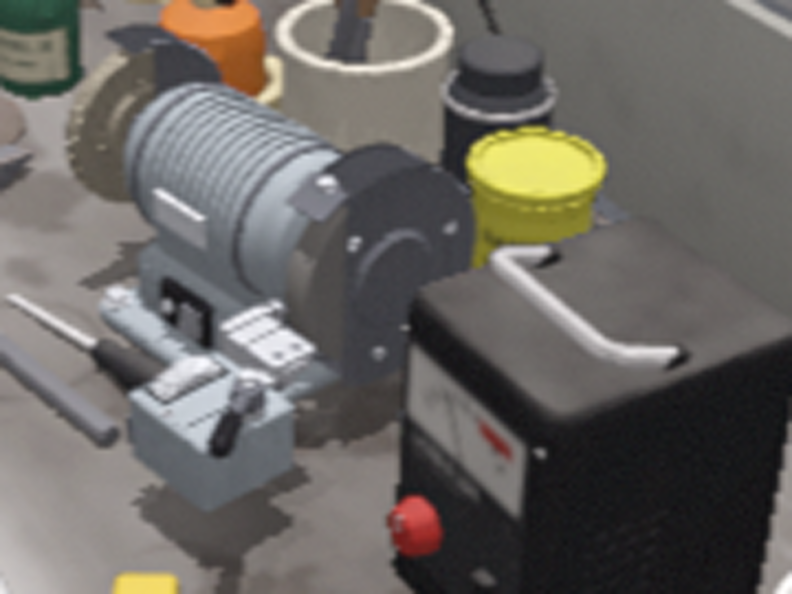

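The wheel is at about crop (561,424), the lever pivot at (638,390) and its handle tip at (725,470). The grinder's yaw is about +0.16 rad. Next I'll put the wrist camera over the wheel on the stone side, where it should see the rest edge from directly above.

```bash
cat >> h.py <<'E'
def g2w(yaw): return np.array([[np.cos(yaw),-np.sin(yaw),0],[np.sin(yaw),np.cos(yaw),0],[0,0,1]])
def down(yaw,s=-1):
    G=g2w(yaw); X=np.array([0,0,-1.]);Y=s*G[:,1]
    return R.from_matrix(np.stack([X,Y,np.cross(X,Y)],1)).as_rotvec()
def snap(n,cams,manip):
    s=manip.state();c=cams.capture('wrist');cv2.imwrite(f'pics/{n}.png',c['image'])
    np.savez(f'pics/{n}.npz',T=tool(s['tool_pos'],s['tcp_rot']),**c);return c,tool(s['tool_pos'],s['tcp_rot'])
E
python3 - <<'E'
from h import *
from cell import manip,cams,inverse_kinematics
c=load('a_top')
w=ray(c,140+561/3.8,130+424/3.8,.108);print('wheel',w)
P=pts(c);m=(abs(P[...,2]-.096)<.006)&(P[...,0]>.46)&(P[...,0]<.56)&(P[...,1]>-.03)&(P[...,1]<.1)
print(m.sum(),cv2.minAreaRect(P[m][:,:2].astype(np.float32)*1000))
for s in(-1,1): print(s,inverse_kinematics(w+[0,0,.05],down(.16,s)))
E
```

```text
wheel [0.52194641 0.04812487 0.108     ]
776 ((528.5733032226562, 27.53147315979004), (69.62665557861328, 74.5548324584961), 10.356633186340332)
-1 [ 4.44203081e-02  4.53458734e-02  2.01003865e+00 -4.44089210e-16
  1.08620813e+00  1.45521663e+00]
1 [ 4.44203081e-02  4.53458734e-02  2.01003865e+00 -4.44089210e-16
  1.08620813e+00 -1.68637602e+00]
```

Run:
```python
from h import *
from cell import manip,cams
manip.set_gripper(0.0,20)
manip.move_linear([.21,.5,.32],rate=.3)
w=np.array([.522,.048,.158])
manip.move_pose(w+[0,0,.14],down(.175))
print(manip.state()['clock'])
manip.move_linear(w+[0,0,0.01],rate=.2)
s=manip.state();print(s['clock'],s['tool_pos'],s['contact_force'],s['gripper_width'])
snap('c1',cams,manip)
```

```text
4.1083
4.9083 [0.52282614 0.04832808 0.16908675] [-0.09685363  0.23831922  0.52332054] 0.0003084996696706706
```

View pics/c1.png

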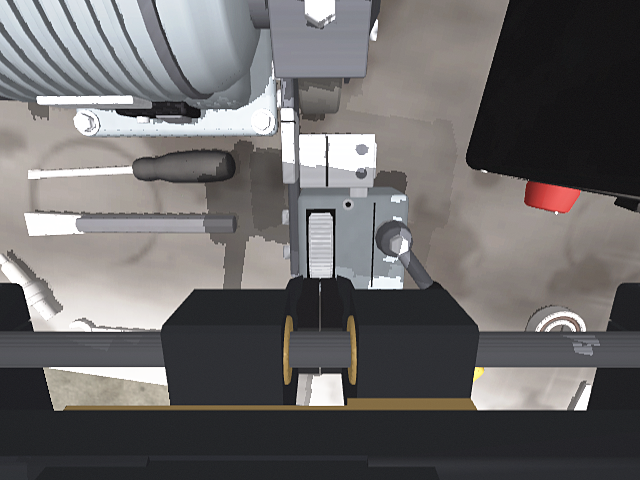

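Run:
```python
from h import *
c=load('c1')
cv2.imwrite('pics/c1z.png',cv2.resize(c['image'][90:290,260:450],None,fx=4,fy=3,interpolation=cv2.INTER_CUBIC))
cv2.imwrite('pics/c1y.png',cv2.resize(c['image'][95:200,265:390],None,fx=5.6,fy=5.6,interpolation=cv2.INTER_NEAREST))
```

```text
(no output)
```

View pics/c1y.png

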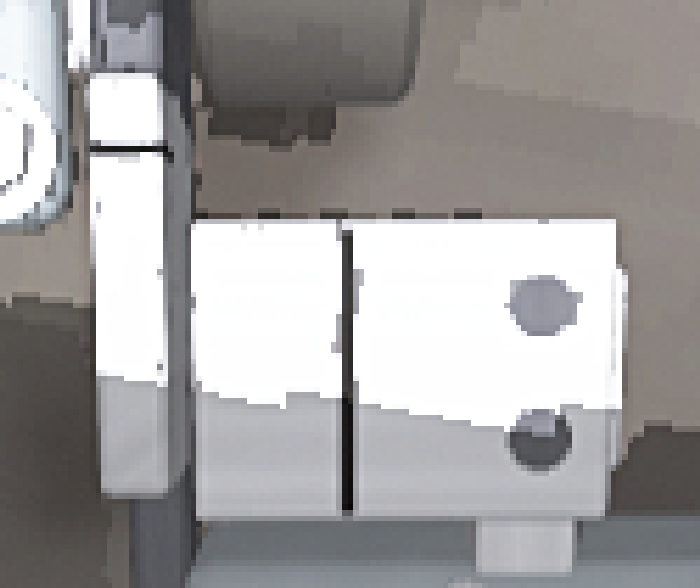

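View pics/c1z.png

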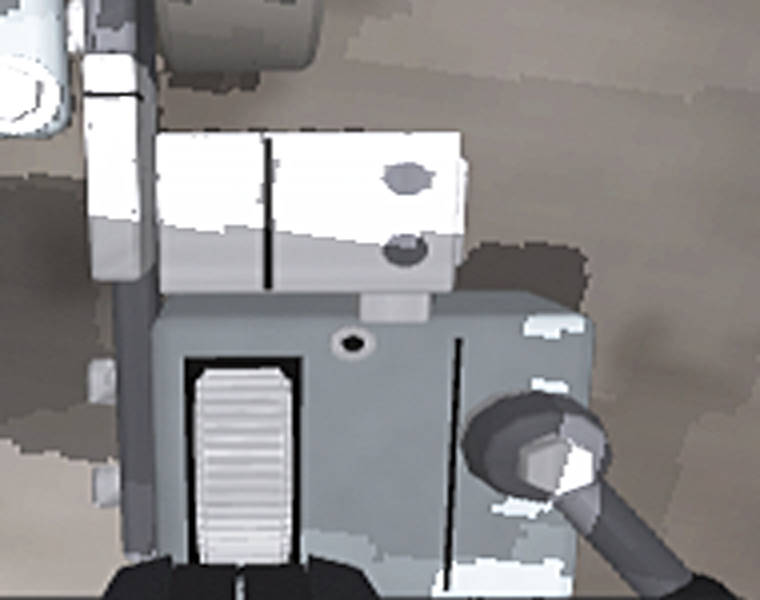

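Run:
```python
from h import *
c=load('c1');T=c['T']
hsv=c['image'].astype(int)
a=lambda u,v,z:ray(c,u,v,z,T)
yaw=.175
L=a(299.5,133.9,.106);Rr=a(374.5,134.1,.106);print('yaw from edge',np.arctan2(-(L-Rr)[0],(L-Rr)[1]))
b0=a(300.5,187,.106);print('rest depth',np.linalg.norm(L-b0),'len',np.linalg.norm(L-Rr))
g=a(294.5,121.6,.106)
for yw in(.165,.175,.185):
  G=g2w(yw);print(yw,'gap', (G.T@(g-L))*1000)
G=g2w(yaw)
tcp=T[:3,3]
for n,p in dict(slotfar=a(320,209,.096),hfar=a(340,188,.096),wl=a(308.5,215,.105),wr=a(332.5,215,.105),piv=a(396,234,.118),edge=L,gauge=g).items(): print(n,p.round(4),'rel tcp in grinder',((G.T@(p-tcp))*1000).round(1))
top=load('a_top')
for n,uv in dict(wf=(556,386),wn=(568,466),piv=(638,392)).items():
  p=ray(top,140+uv[0]/3.8,130+uv[1]/3.8,.097 if n!='piv' else .118);print('top',n,p.round(4),((G.T@(p-tcp))*1000).round(1))
```

```text
yaw from edge 0.1731843653798792
rest depth 0.03149010454667606 len 0.0447333577782049
0.165 gap [6.9109408  2.92109264 0.        ]
0.175 gap [6.93980569 2.85183833 0.        ]
0.185 gap [6.96797661 2.78229884 0.        ]
slotfar [0.5516 0.0544 0.096 ] rel tcp in grinder [ 29.4   0.9 -73.1]
hfar [0.5675 0.044  0.096 ] rel tcp in grinder [ 43.2 -12.1 -73.1]
wl [0.548  0.0612 0.105 ] rel tcp in grinder [ 27.1   8.3 -64.1]
wr [0.5507 0.0461 0.105 ] rel tcp in grinder [ 27.1  -7.  -64.1]
piv [0.5484 0.0069 0.118 ] rel tcp in grinder [ 17.9 -45.2 -51.1]
edge [0.5958 0.0747 0.106 ] rel tcp in grinder [ 76.4  13.2 -63.1]
gauge [0.6021 0.0787 0.106 ] rel tcp in grinder [ 83.4  16.1 -63.1]
top wf [0.5465 0.0518 0.097 ] [ 23.9  -0.7 -72.1]
top wn [0.4993 0.0441 0.097 ] [-23.9  -0.  -72.1]
top piv [0.5391 0.004  0.118 ] [  8.3 -46.5 -51.1]
```

The rest is about 7 mm short of the gauge line, which is about 42 mm of rim travel. I'll press and stroke while watching the force.

```bash
cat >> h.py <<'E'
YAW=.174; G=g2w(YAW)
W=np.array([.5228,.0483,0])+G@np.array([.002,.0006,0])   # wheel centre
def loc(x,z,y=0): return W+G@np.array([x,y,0])+[0,0,z]
def touch(manip,x,z0,target=5,step=.0007,zmin=.1):
    z=z0
    while z>zmin:
        manip.move_linear(loc(x,z),rate=.02)
        f=manip.state()['contact_force'][2]-touch.f0
        if f>target: return z,f
        z-=step
    return z,f
touch.f0=0
E
python3 - <<'E'
from h import *
from cell import manip,cams
manip.move_linear(loc(-.008,.114),rate=.15)
touch.f0=manip.state()['contact_force'][2]
z,f=touch(manip,-.008,.112,4)
s=manip.state();print(s['clock'],z,f,touch.f0,s['tool_pos'],s['contact_force'])
snap('d1',cams,manip)
E
```

```text
7.2167 0.10779999999999997 5.232085174516463 -0.9227217769661886 [0.51710346 0.04790759 0.10828936] [-1.19498184  0.77676979  4.3093634 ]
```

View pics/d1.png

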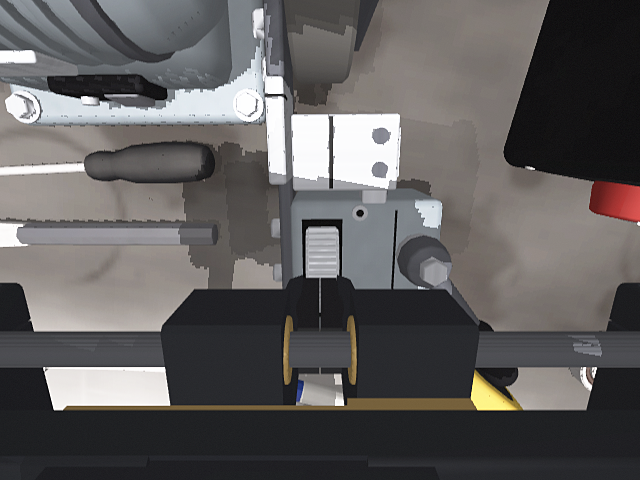

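Contact came at z = 0.108 with 5 N. The rest edge is at v≈113 and the gauge line at v≈97. Now the first stroke.

Run:
```python
from h import *
from cell import manip,cams
z=.1077
for x in [-.004,0,.004,.008]:
    manip.move_linear(loc(x,z),rate=.04)
    s=manip.state();print(round(s['clock'],2),x,s['contact_force'].round(2),((G.T@(s['tool_pos']-W))*1000).round(2))
snap('d2',cams,manip)
```

```text
7.52 -0.004 [0.8  0.33 4.2 ] [-2.910e+00 -7.000e-02  1.083e+02]
7.77 0 [ 1.31 -0.08  4.48] [ 8.8000e-01 -8.0000e-02  1.0831e+02]
8.02 0.004 [1.27 0.6  5.61] [ 4.770e+00 -7.000e-02  1.083e+02]
8.27 0.008 [0.78 1.26 6.25] [ 8.7000e+00 -3.0000e-02  1.0831e+02]
```

View pics/d2.png

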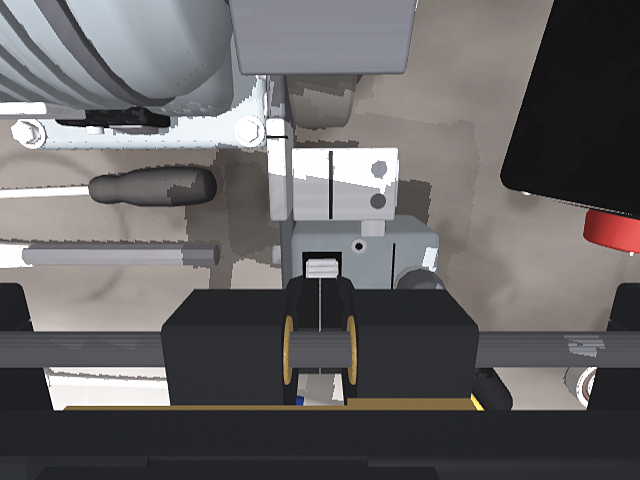

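```bash
cat >> h.py <<'E'
def gap(c,T,v0,us_g,us_e,show=True):
    """v0: rough (gauge,edge) rows; column ranges. x-gap (m) in grinder frame at z=.106"""
    g=cv2.cvtColor(c['image'],cv2.COLOR_BGR2GRAY).astype(float); vg,ve=[],[]
    for u in range(*us_g):
        a=g[v0[0]-6:v0[0]+7,u]; d=np.clip(np.median(a)-a-40,0,None)
        if d.sum()>0: vg.append((u,v0[0]-6+(d*np.arange(13)).sum()/d.sum()))
    for u in range(*us_e):
        a=g[v0[1]-6:v0[1]+7,u]; d=np.clip(np.diff(a),0,None); k=d.argmax()
        lo,hi=a[max(0,k-3):k+1].min(),a[k+1:k+4].max(); t=(lo+hi)/2
        j=k if a[k]<t<=a[k+1] else k-1 if a[k-1]<t else k
        ve.append((u,v0[1]-6+j+(t-a[j])/(a[j+1]-a[j]+1e-9)))
    vg=np.median(np.array(vg),0);ve=np.array(ve);e=np.median(ve,0)
    pg=ray(c,*vg,.106,T);pe=ray(c,*e,.106,T)
    if show: print('gauge',vg.round(2),'edge',e.round(2),'spread',ve[:,1].std().round(2),'gap mm',((G.T@(pg-pe))*1000).round(2))
    return (G.T@(pg-pe))[0]
E
python3 - <<'E'
from h import *
for n,v0,ug,ue in [('c1',(122,134),(282,293),(301,322)),('d1',(97,114),(268,281),(297,325)),('d2',(137,149),(272,284),(297,325))]:
    c=load(n);gap(c,c['T'],v0,ug,ue)
d=load('d2');cv2.imwrite('pics/d2z.png',cv2.resize(d['image'][110:230,255:415],None,fx=5,fy=5,interpolation=cv2.INTER_NEAREST))
E
```

```text
gauge [287.   121.19] edge [311.   133.75] spread 0.04 gap mm [ 7.06 14.15  0.  ]
gauge [274.    94.98] edge [310.5  113.85] spread 0.04 gap mm [ 7.28 14.96  0.  ]
gauge [277.5  136.86] edge [310.5  147.72] spread 0.04 gap mm [ 4.43 13.97  0.  ]
```

View pics/d2z.png

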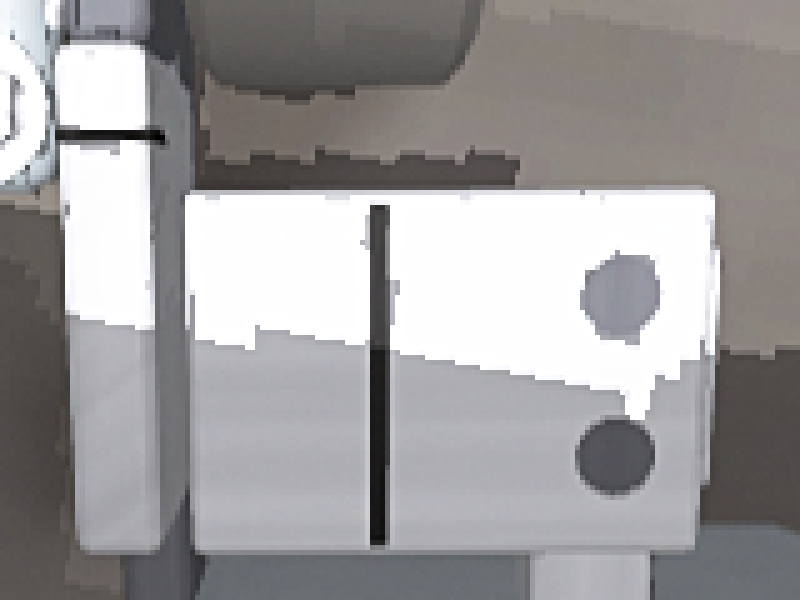

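The stroke behaved as predicted: 16 mm of tip travel moved the rest 2.75 mm. Second stroke.

Run:
```python
from h import *
from cell import manip,cams
manip.move_linear(loc(.008,.114),rate=.08)
manip.move_linear(loc(-.009,.114),rate=.1)
manip.move_linear(loc(-.009,.1077),rate=.04)
print(manip.state()['contact_force'].round(2))
for x in [0,.008]:
    manip.move_linear(loc(x,.1077),rate=.05)
    s=manip.state();print(round(s['clock'],2),x,s['contact_force'].round(2))
c,T=snap('d3',cams,manip)
gap(c,T,(137,142),(272,284),(297,325))
cv2.imwrite('pics/d3z.png',cv2.resize(c['image'][110:230,255:415],None,fx=5,fy=5,interpolation=cv2.INTER_NEAREST))
```

```text
[0.92 0.31 4.16]
9.53 0 [1.09 1.35 5.48]
9.83 0.008 [0.43 0.63 5.76]
gauge [277.5  137.74] edge [310.5  141.65] spread 0.04 gap mm [ 1.58 14.    0.  ]
```

View pics/d3z.png

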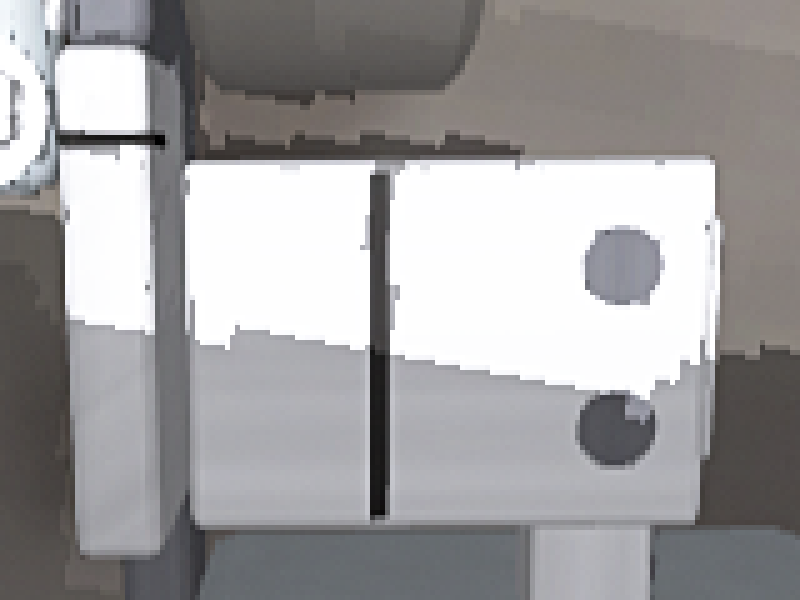

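Run:
```python
from h import *
from cell import manip,cams
manip.move_linear(loc(.008,.114),rate=.08)
manip.move_linear(loc(-.005,.114),rate=.1)
manip.move_linear(loc(-.005,.1077),rate=.04)
print(manip.state()['contact_force'].round(2))
manip.move_linear(loc(.0047,.1077),rate=.04)
s=manip.state();print(round(s['clock'],2),s['contact_force'].round(2))
manip.dwell(.2)
c,T=snap('d4',cams,manip)
gap(c,T,(130,130),(272,284),(297,325))
cv2.imwrite('pics/d4z.png',cv2.resize(c['image'][100:220,255:415],None,fx=5,fy=5,interpolation=cv2.INTER_NEAREST))
```

```text
[0.63 0.56 3.24]
11.12 [1.56 0.12 5.96]
gauge [277.5  129.42] edge [310.5  129.74] spread 0.04 gap mm [ 0.11 13.93  0.  ]
```

View pics/d4z.png

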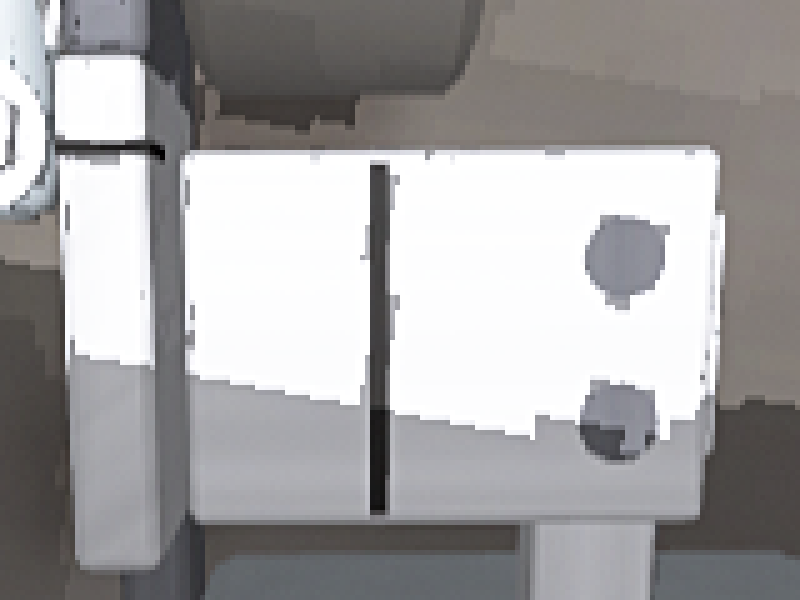

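The edge is level with the line, with a measured gap of about 0.1 mm. I'll lift and look at the lever and the tall black box near it.

Run:
```python
from h import *
from cell import manip,cams
manip.move_linear(loc(.0047,.125),rate=.1)
manip.move_linear(loc(-.09,.19,-.055),rate=.2)
print(manip.state()['clock'])
c,T=snap('e1',cams,manip)
gap_=None
top=load('a_top');P=pts(top)
m=(P[...,2]>.12)&(P[...,0]>.4)&(P[...,0]<.7)&(P[...,1]<.0)&(P[...,1]>-.3)
Q=P[m];print('box pts x min',Q[:,0].min(),'y max',Q[:,1].max(),'zmax',Q[:,2].max())
for x in np.arange(.5,.72,.02):
    q=Q[(abs(Q[:,0]-x)<.01)]
    if len(q):print(round(x,2),'y',q[:,1].max().round(3),q[:,1].min().round(3),'z',q[:,2].max().round(3))
for uv in [(350,140),(400,140),(345,205),(400,215),(358,217)]: print(uv,P[uv[1],uv[0]].round(3))
```

```text
12.475
box pts x min 0.49251896655488386 y max -0.0005515299539841107 zmax 0.22994688940475294
0.5 y -0.02 -0.046 z 0.129
0.52 y -0.007 -0.038 z 0.13
0.54 y -0.001 -0.005 z 0.125
0.6 y -0.067 -0.209 z 0.212
0.62 y -0.067 -0.209 z 0.213
0.64 y -0.067 -0.207 z 0.23
0.66 y -0.067 -0.208 z 0.225
0.68 y -0.067 -0.209 z 0.218
0.7 y -0.067 -0.207 z 0.212
(350, 140) [ 0.719 -0.082  0.207]
(400, 140) [ 0.72  -0.186  0.209]
(345, 205) [ 0.597 -0.075  0.143]
(400, 215) [ 0.611 -0.222  0.   ]
(358, 217) [ 0.584 -0.109  0.086]
```

View pics/e1.png

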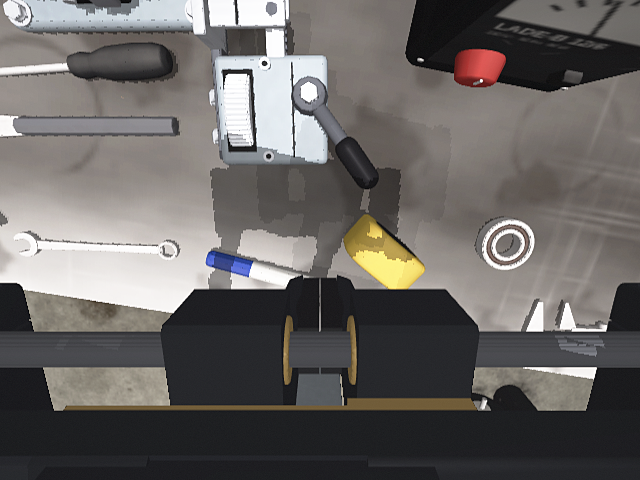

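The lever nut is at (310,93) and its handle end at about (371,181). The box's left front corner is near x 0.59, y −0.067. I'll triangulate the pivot across views.

Run:
```python
from h import *
def tri(obs):
    A=np.zeros((3,3));b=np.zeros(3);L=[]
    for n,u,v in obs:
        c=load(n);M,p=cam(c,c.get('T'));d=M@np.linalg.solve(c['intrinsics'],[u,v,1.]);d/=np.linalg.norm(d)
        Q=np.eye(3)-np.outer(d,d);A+=Q;b+=Q@p;L.append((Q,p))
    x=np.linalg.solve(A,b);return x.round(4),[(np.linalg.norm(Q@(x-p))*1000).round(1) for Q,p in L]
print('nut',tri([('c1',401,244.5),('e1',310,93),('a_top',307.9,232.6)]))
print('nut2',tri([('c1',401,244.5),('e1',310,93)]))
e=load('e1')
hsv=cv2.cvtColor(e['image'],cv2.COLOR_BGR2GRAY)[130:195,325:385]
m=(hsv<55).astype(np.uint8);n,l,st,ce=cv2.connectedComponentsWithStats(m);k=1+st[1:,4].argmax();ys,xs=np.where(l==k)
r=cv2.minAreaRect(np.stack([xs+325,ys+130],1).astype(np.float32));print(r,st[k])
b=cv2.boxPoints(r);print(b)
for u,v in list(b)+[r[0]]: print(ray(e,u,v,.118,e['T']).round(4))
```

```text
nut (array([0.5419, 0.0034, 0.1182]), [np.float64(1.2), np.float64(1.1), np.float64(1.7)])
nut2 (array([0.5428, 0.0035, 0.1209]), [np.float64(0.4), np.float64(0.4)])
((357.25, 163.75001525878906), (56.56854248046875, 30.405588150024414), 45.0) [  10    7   50   53 1181]
[[326.5     154.50002]
 [348.      133.00002]
 [388.      173.00002]
 [366.5     194.50002]]
[ 0.5094 -0.0122  0.118 ]
[ 0.5244 -0.023   0.118 ]
[ 0.5049 -0.053   0.118 ]
[ 0.4891 -0.0423  0.118 ]
[ 0.5072 -0.0325  0.118 ]
```

```bash
cat >> h.py <<'E'
PIV=np.array([.542,.0035]); TAU=.35
_X=np.array([np.sin(TAU),0,-np.cos(TAU)]);_Y=np.array([0,1.,0])
ROT=R.from_matrix(np.stack([_X,_Y,np.cross(_X,_Y)],1)).as_rotvec()
def push(th,back=0,rho=.047,z=.104,a=.014,b=.009):
    p=np.pi+YAW+.61+th; d=np.array([np.cos(p),np.sin(p)]);t=np.array([-d[1],d[0]])
    h=a*abs(t[1])+b*abs(t[0])+.0075+back
    return np.r_[PIV+rho*d-h*t,z]
E
python3 - <<'E'
from h import *
from cell import manip,cams,inverse_kinematics
for th in np.arange(0,1.3,.25): print(push(th).round(3),inverse_kinematics(push(th),ROT) is not None)
p=push(0,.015);q=p.copy();q[2]=.19
manip.move_pose(q,ROT);manip.move_linear(p,rate=.12)
s=manip.state();print(s['clock'],s['tool_pos'],s['contact_force'].round(2))
c,T=snap('f1',cams,manip)
cv2.imwrite('pics/f1s.png',cv2.resize(cams.capture('side')['image'][130:300,230:460],None,fx=3.4,fy=3.4,interpolation=cv2.INTER_CUBIC))
E
```

```text
[ 0.492 -0.013  0.104] True
[ 0.499 -0.025  0.104] True
[ 0.509 -0.036  0.104] True
[ 0.523 -0.043  0.104] True
[ 0.533 -0.047  0.104] True
[ 0.543 -0.048  0.104] True
15.9 [ 0.48200752 -0.00228303  0.10470846] [ 0.54 -0.23  0.45]
```

View pics/f1.png

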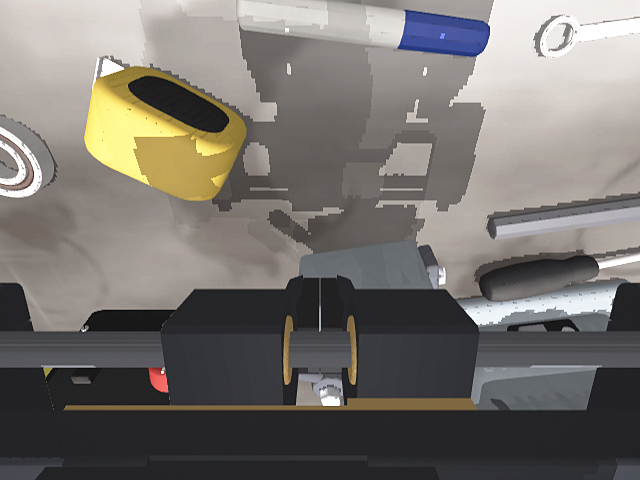

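View pics/f1s.png

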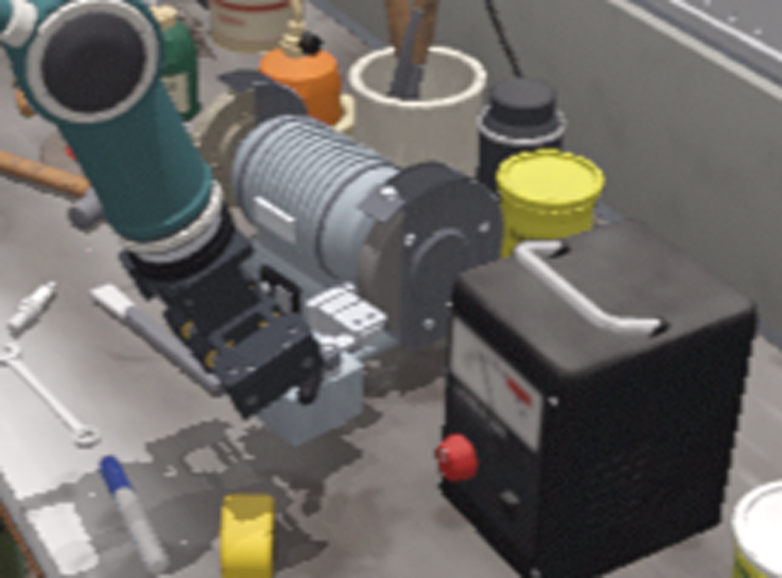

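The fingers sit to the left of the lever handle, clear of everything. Now I'll push along the arc with a force check.

Run:
```python
from h import *
from cell import manip,cams
f0=manip.state()['contact_force']
for th in np.r_[np.arange(0,1.3,.1)]:
    manip.move_linear(push(th),rate=.05)
    s=manip.state();f=s['contact_force']-f0;print(round(s['clock'],2),round(th,2),f.round(2))
    if np.linalg.norm(f)>8: break
c,T=snap('g1',cams,manip)
cv2.imwrite('pics/g1s.png',cv2.resize(cams.capture('side')['image'][130:300,230:460],None,fx=3.4,fy=3.4,interpolation=cv2.INTER_CUBIC))
c=cams.capture('top');np.savez('pics/g1t.npz',**c);cv2.imwrite('pics/g1t.png',cv2.resize(c['image'][130:280,200:400],None,fx=4,fy=4,interpolation=cv2.INTER_CUBIC))
```

```text
16.45 0.0 [ 0.35  1.2  -1.08]
16.72 0.1 [-0.72  0.78 -0.45]
16.98 0.2 [-0.07  0.94 -0.21]
17.25 0.3 [-0.27  1.65  0.11]
17.52 0.4 [-0.84  0.27 -0.19]
17.79 0.5 [-0.12 -0.5  -0.47]
18.07 0.6 [ 0.34  1.05 -0.63]
18.34 0.7 [-0.36 -0.18 -0.54]
18.61 0.8 [-0.59  0.5  -0.22]
18.86 0.9 [-1.01  1.29 -0.31]
19.11 1.0 [-1.25  1.7  -0.87]
19.36 1.1 [-0.76  1.23 -1.39]
19.61 1.2 [-1.22  0.68 -0.79]
```

View pics/g1s.png

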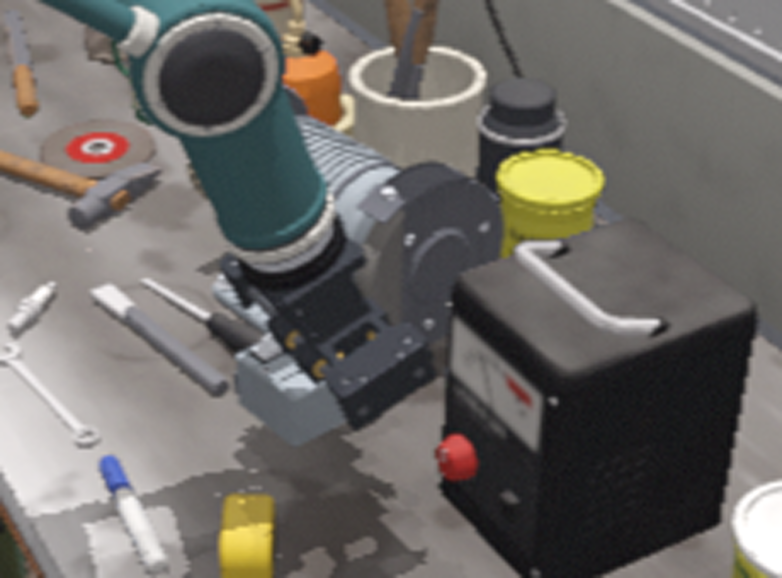

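View pics/g1t.png

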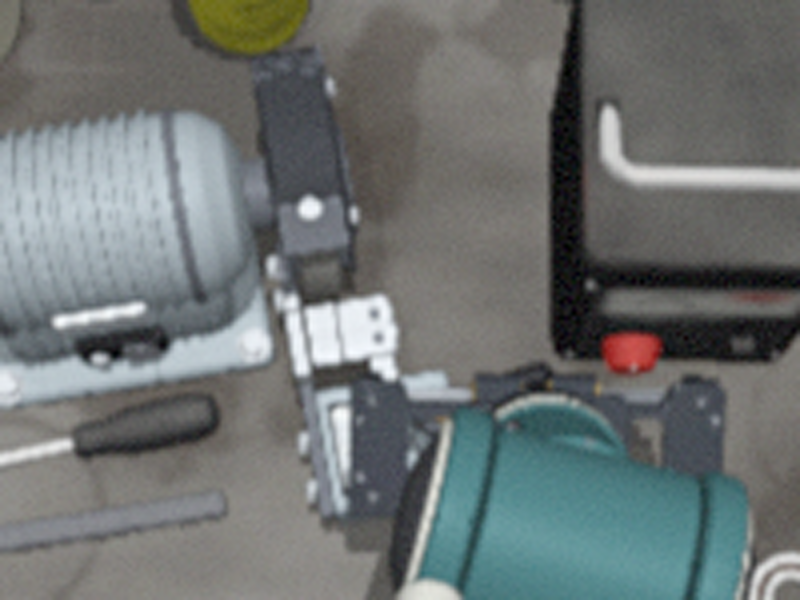

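Run:
```python
from h import *
from cell import manip,cams
f0=np.array([.54,-.23,.45])
p=np.pi+YAW+.61+1.25; t=np.array([-np.sin(p),np.cos(p),0])
base=push(1.25)
for k in np.arange(0,.016,.001):
    manip.move_linear(base+t*k,rate=.03)
    s=manip.state();f=s['contact_force']-f0;print(round(s['clock'],2),round(k,4),f.round(2),round(f@t,2),s['tool_pos'].round(4))
    if f@t<-6: break
```

```text
20.01 0.0 [-0.95  1.07 -1.18] -0.37 [ 0.5436 -0.0483  0.104 ]
20.26 0.001 [-1.3   0.23 -1.27] -1.06 [ 0.5445 -0.0479  0.104 ]
20.51 0.002 [-0.28  0.36 -1.22] -0.09 [ 0.5454 -0.0475  0.104 ]
20.76 0.003 [-0.88 -0.69 -0.84] -1.09 [ 0.5463 -0.047   0.104 ]
21.01 0.004 [-2.88 -0.47 -0.6 ] -2.78 [ 0.5468 -0.0465  0.1038]
21.26 0.005 [-4.81 -1.83  0.63] -5.12 [ 0.547  -0.046   0.1034]
21.51 0.006 [-6.96 -1.66  0.91] -6.97 [ 0.5473 -0.0455  0.103 ]
```

The force rises firmly, so the lever is at its stop. I'll back off, lift and check.

Run:
```python
from h import *
from cell import manip,cams
p=manip.state()['tool_pos']
manip.move_linear(np.array(p)+[-.035,-.012,.0],rate=.12)
manip.move_linear(np.array(p)+[-.09,-.012,.10],rate=.2)
manip.move_pose(loc(-.06,.19,-.03),down(YAW))
s=manip.state();print(s['clock'],s['tool_pos'],s['contact_force'])
c,T=snap('h1',cams,manip)
c=cams.capture('top');np.savez('pics/h1t.npz',**c);cv2.imwrite('pics/h1t.png',c['image'])
```

```text
25.4083 [0.47071584 0.00928451 0.18984784] [-0.46526644  0.11019841 -0.46374983]
```

View pics/h1.png

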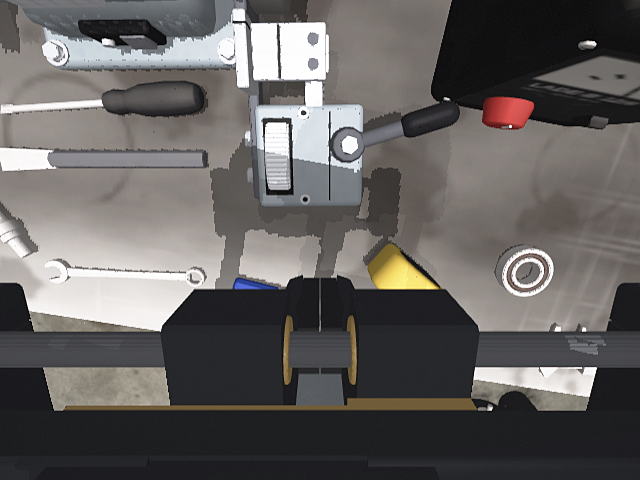

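Run:
```python
from h import *
from cell import manip,cams
e=load('h1');a=ray(e,349,145,.121,e['T']);b=ray(e,452,110,.118,e['T'])
d=G.T@(b-a);print('lever angle',np.arctan2(d[1],d[0])%(2*np.pi)-np.pi-.61,np.hypot(*d[:2]))
manip.move_linear(loc(.0047,.13),rate=.2)
manip.dwell(.2)
c,T=snap('h2',cams,manip);print(manip.state()['clock'])
cv2.imwrite('pics/h2z.png',cv2.resize(c['image'][80:240,255:415],None,fx=3.7,fy=3.7,interpolation=cv2.INTER_NEAREST))
```

```text
lever angle 1.2787014329589108 0.06587753013018047
26.375
```

View pics/h2z.png

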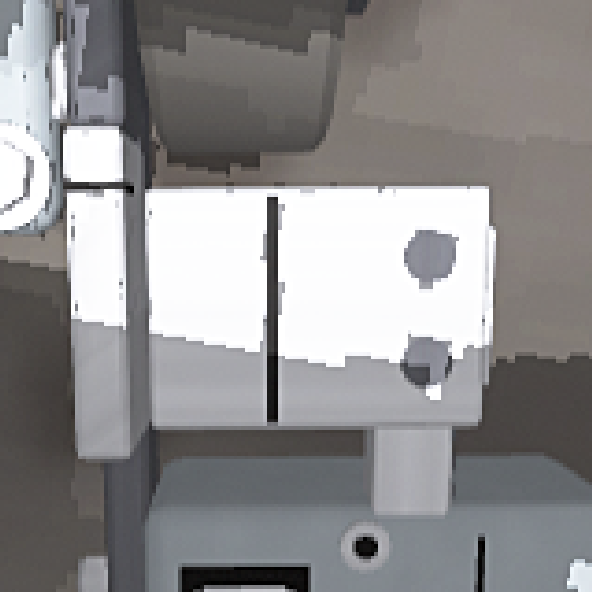

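View pics/h1t.png

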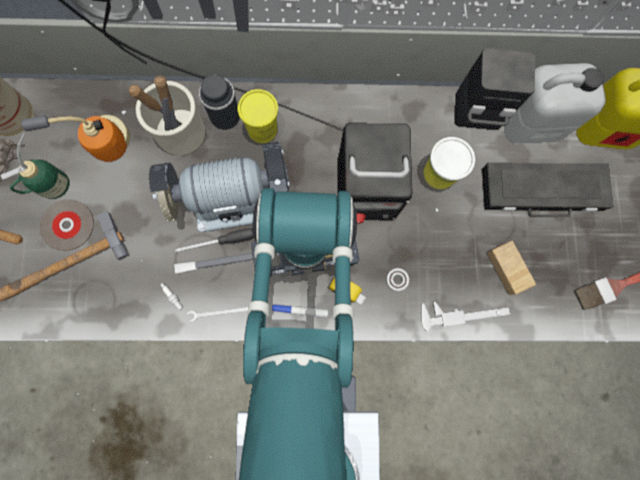

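The edge row (crop y≈187) is level with the scribed line (y≈187), and the lever measures about 1.28, its stop. The loose things are where they were. Handing in.

Run:
```python
from h import *
from cell import manip,cams,order
gap(load('h2'),load('h2')['T'],(130,130),(274,288),(297,325))
manip.move_linear(loc(-.02,.2),rate=.2)
s=manip.state();print(s['clock'],s['contact_force'].round(2))
order.close_job()
```

```text
gauge [280.5  129.78] edge [310.5  130.18] spread 0.7 gap mm [ 0.19 14.6   0.  ]
26.9 [-0.59 -0.22 -0.69]
the job is handed in; nothing more can be done
```

I set the tool rest to the gauge line and locked it with the clamp lever. The job was handed in at 26.9 s, with the arm lifted clear of everything.

- **Rest:** I rolled the thumbwheel forward in three light strokes (about 3–7 N). With the lever locked, the last wrist picture put the rest's edge 0.1–0.2 mm from the scribed line. That is within what the camera can resolve.
- **Lever:** I pushed it round with the shut fingertips until the force at the stop rose to about 7 N. Its measured angle afterwards was about 1.28 rad, against a nominal 1.25; I put the difference down to camera error.
- **Surroundings:** In the last overhead view, the loose things the arm did not hide lay where they had been. The arm covered the grinder area in that view. The last wrist picture of that area showed nothing moved. The rest itself was never pushed.

No check failed. The automatic fit for the final gap was noisier than the earlier ones (0.7 px spread against 0.04 px), but the picture itself agrees with it.

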